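Close the blank-holding jig with its top plate

TASK

A glued-up turning blank lies in the wooden jig with two upright steel pins. Take the longer of the two plywood plates by its grip bar, hold it level and lower it gently over the two pins, without dropping it, until it sits fully home and flat on the jig's end blocks, then let go of it. Leave the shorter plate where it lies.

Things in the scene. Friction and masses are not known exactly. Their poses are not given: they have to be found in the camera images.
- jig: Fixed wooden jig base 200 x 80 mm; two end blocks with flat tops 30 mm above the bench, each with an upright steel pin 16 mm thick, 45 mm high (tip 75 mm above the bench), its upper 18 mm tapering to 6 mm. Striped blank between them, 5 mm lower than the blocks. Origin: centre of the underside, on the bench; x along the 200 mm side, z up; pins at x = +72 and -72 mm, y = 0.
- top_plate: The longer plate, to be fitted: loose plywood, 200 x 80 x 15 mm, 0.25 to 0.42 kg, flat on the bench. Two 24 mm through holes at x = +72 and -72 mm, y = 0; mid-top a pale wooden grip bar 70 mm long (x), 22 wide (y), from 15 to 60 mm above the underside. Origin: centre of the underside; x along the 200 mm side, z up. Fits either way round.
- short_plate: The shorter plate, to be left alone: same make and grip bar, but 140 x 80 x 15 mm with holes at x = +50 and -50 mm, so it does not fit the pins. Origin: centre of the underside; x along the 140 mm side, z up.
Not all that is in view belongs to the job. What is shaped like the top_plate but green is not meant.

How it is judged:
By the outcome, as a careful person would: the job done as asked, in the order asked, and still so for the second after the job is handed in, with the robot touching nothing.
It also fails if it takes over 45 s, if anything falls off the work surface, if the arm or the gripper's body presses on something with over 40 N, if the wrist force passes 120 N, or if a joint passes its speed limit or range.

ROBOT

A 6-joint arm with a two-finger parallel gripper is mounted at the origin on the work surface. World frame = base frame: x ahead of the robot, y to its left, z up, the work surface at z = 0. Lengths are in m, angles in degrees, forces in N, time in s.
With the tool pointing down it reaches from about 0.25 to 0.725 m from the base axis. Payload 9.7 kg.
Tool frame: the origin (TCP) lies midway between the tips of the shut fingers; the grasp point (between the pads) lies 19 mm behind it; z points along the fingers, y is the direction in which the jaws open and shut (so a half turn about z gives the same grasp; the last joint's range is limited). The gripper opens to 85 mm and grips with 20 to 120 N. Pads are 22 mm wide; open, the fingers measure 114 mm over their backs; the gripper's body (76 mm by 85 mm) begins 54 mm behind the grasp point. The pads swing forward as they close: fully open they stand 13 mm farther back than shut.
Start: joints at [63.656, 4.979, 10.078, 95.1, 0, 90], TCP at [0.244, 0.493, 0.209] pointing down, gripper open.
Joint ranges: [-179.16, 179.16], [-48.56, 103.87], [-65.8, 70.77], [-126.05, 130.52], [-82.76, 87.17], [-180, 180]. Speed limits (degrees/s): [127.2, 127.2, 147.25, 180, 180, 180].

INTERFACE

Orientations are given as [roll, pitch, yaw] about the fixed x, y, z axes, in that order (R = Rz(yaw) Ry(pitch) Rx(roll)).
In Python, from cell import * gives the robot as it stands.
- The arm moves only by the shell command python3 -m handwheel 'ROWS' [OPENING] [FORCE]. ROWS is JSON, a list of rows, each an object of numbers: "x", "y", "z": the shift along the tool's x, y, z in m; "yaw": the turn about the tool's z in degrees. In form: [{"x": .., "y": .., "z": .., "yaw": ..}, ...]. A call has 1 to 12 rows; each row is the pose to reach, as a shift and turn from the pose measured when the call began, along the tool's axes at that moment; what a row does not reach only later rows make up. A row lasts 1/12 s, in which the tool goes at most 41.7 mm and 7.16 degrees, less where a joint would pass 70% of its speed; a pose out of reach is approached as far as the arm can. A call with a gripper value outside its range is refused whole. OPENING is the finger opening in m, from 0 to 0.0854, set as the call begins (- or left out, the last holds). The fingers move at their own pace and stop on an object; FORCE is the grip in N (left out, the last holds). Time passes only in rows, so rows that repeat a pose let the fingers close. It gives the time, the measured TCP pose, the force and the opening at its end, in the units of the state.
- read_state(): the state, without advancing time (a new reading comes with each control period).
- get_image(name): name is "scene" or "top" or "wrist"; returns a dict with "color" (420x560x3 uint8, red, green, blue), "K" (3x3 intrinsics, pixels), "extrinsics" (4x4, takes a point from camera to world coordinates). Camera axes: x right, y down, z forward; pixel columns grow to the right and rows downward; lengths in m; the calibration is good to about 2 mm. A picture is of the moment at which its call begins. There is no depth.
- close_job(): hands the job in, once; it reports no verdict.
The state is a dict: "time": time; "qpos": joint angles; "qd": joint speeds; "tau": joint torques, N m; "ee_pos": TCP position; "orientation": TCP orientation; "wrist_force": force on the tool from outside, world axes, zero at the start; "ft_torque": the same for the moment, N m; "gripper_width": finger opening in m.
Only numpy, scipy, OpenCV 4.12 (cv2) and the standard library are available. Lean on these libraries where they do the work, as an engineer would, in place of code of your own. Each camera call takes 0.05 s, during which the arm holds its last target.

## Working session

There is one attempt and no reset: what is moved stays moved. The work goes in short steps, Python scripts to look and compute and a shell command to move; the robot and the scene stay as the last step left them, time stands still between calls to the robot, and variables do not carry over. Pictures are saved under pics/ and viewed, and the job is handed in when it is done.

```bash
mkdir -p pics; ls
python3 - <<'E'
from cell import *
import cv2,numpy as np
for n in ["scene","top","wrist"]:
    d=get_image(n); cv2.imwrite(f"pics/{n}0.png",d["color"][:,:,::-1]); print(n,d["K"].round(1).tolist(),d["extrinsics"].round(3).tolist())
s=read_state(); print(s)
E
```

```text
pics
scene [[399.0, 0.0, 281.7], [0.0, 399.0, 215.2], [0.0, 0.0, 1.0]] [[-0.072, 0.764, -0.641, 1.074], [0.997, 0.051, -0.051, 0.129], [-0.006, -0.643, -0.765, 0.799], [0.0, 0.0, 0.0, 1.0]]
top [[507.1, 0.0, 281.9], [0.0, 507.1, 210.5], [0.0, 0.0, 1.0]] [[0.012, -0.99, 0.141, 0.293], [-1.0, -0.012, -0.004, 0.072], [0.006, -0.141, -0.99, 1.133], [0.0, 0.0, 0.0, 1.0]]
wrist [[324.0, 0.0, 280.2], [0.0, 324.0, 210.8], [0.0, 0.0, 1.0]] [[0.444, 0.861, 0.248, 0.18], [0.896, -0.427, -0.123, 0.524], [-0.0, 0.277, -0.961, 0.373], [0.0, 0.0, 0.0, 1.0]]
{'time': 0.15, 'qpos': array([ 6.36541235e+01,  5.00489341e+00,  1.00452561e+01,  9.51003491e+01,
       -2.86647630e-04,  9.00026906e+01]), 'qd': array([ 0.02736007, -0.09771852,  0.11501389, -0.01142079, -0.00828195,
        0.09160254]), 'tau': array([ 3.37058809e-04, -5.20761538e+01,  4.65043974e+01,  1.39566720e-02,
        4.69303768e-05, -5.97073708e-06]), 'ee_pos': array([0.24399625, 0.49269185, 0.20863939]), 'orientation': array([-1.79940014e+02,  2.89464426e-04,  1.53651433e+02]), 'wrist_force': array([ 0.28455636,  0.37350635, -0.171343  ]), 'ft_torque': array([-0.01474275,  0.02859161,  0.04139476]), 'gripper_width': 0.08529202817587002}
```

View pics/scene0.png

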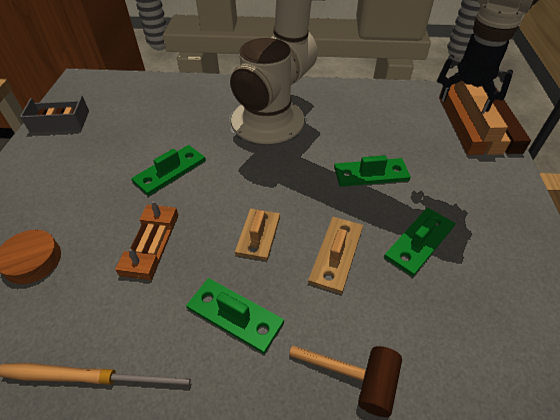

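View pics/top0.png

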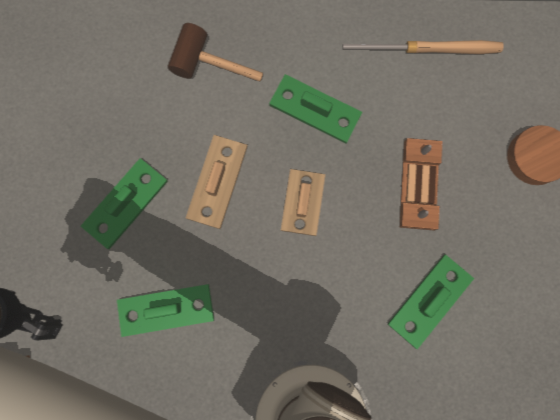

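View pics/wrist0.png

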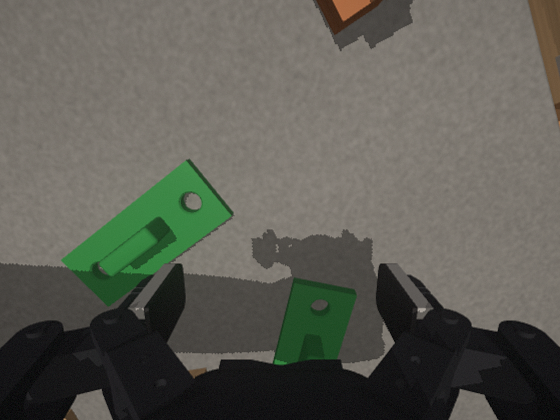

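Top view candidates for the long plate: plywood plate at (217,182), shorter plywood plate at (304,202), and green ones at (316,108), (124,203), (166,310), (431,300). I choose (217,182): plywood, and the longer of the two. The jig with its pins is at (423,184).

```bash
cat > h.py <<'E'
from cell import *
import cv2,numpy as np
def ray(d,uv,z):
    uv=np.atleast_2d(np.float64(uv)); K=d["K"];E=d["extrinsics"]
    r=np.c_[(uv-K[:2,2])/[K[0,0],K[1,1]],np.ones(len(uv))]@E[:3,:3].T
    o=E[:3,3]; return (o+r*((z-o[2])/r[:,2])[:,None])
def proj(d,P):
    E=d["extrinsics"];p=(np.atleast_2d(P)-E[:3,3])@E[:3,:3]; q=p@d["K"].T; return q[:,:2]/q[:,2:]
E
python3 - <<'E'
from h import *
d=get_image("top"); im=d["color"]
hsv=cv2.cvtColor(im,cv2.COLOR_RGB2HSV)
m=cv2.inRange(hsv,(5,60,60),(25,255,255))
m=cv2.morphologyEx(m,cv2.MORPH_CLOSE,np.ones((3,3)))
cs,_=cv2.findContours(m,cv2.RETR_EXTERNAL,cv2.CHAIN_APPROX_NONE)
for c in cs:
    if cv2.contourArea(c)<800: continue
    (cx,cy),_,_=cv2.minAreaRect(c); 
    z=0.03 if cx>380 else 0.015
    P=ray(d,c[:,0],z)[:,:2]
    r=cv2.minAreaRect((P*1000).astype(np.float32)); print((round(cx),round(cy)),r)
a=cv2.resize(im[120:240,170:340],None,fx=4,fy=4,interpolation=2)
b=cv2.resize(im[125:245,370:480],None,fx=5,fy=5,interpolation=2)
cv2.imwrite("pics/a.png",a[:,:,::-1]);cv2.imwrite("pics/b.png",b[:,:,::-1])
E
```

```text
(303, 202) ((472.6756286621094, 20.33493423461914), (81.67924499511719, 142.17596435546875), 81.81945037841797)
(421, 184) ((515.1099853515625, -240.6407470703125), (87.34043884277344, 204.06405639648438), 85.69628143310547)
(216, 181) ((517.7755126953125, 214.41351318359375), (82.75253295898438, 201.77098083496094), 73.4642562866211)
(533, 154) ((585.129638671875, -494.0693664550781), (116.5725326538086, 138.5997772216797), 86.25238037109375)
(454, 46) ((837.4506225585938, -327.2677001953125), (31.783348083496094, 225.46725463867188), 0.8257969617843628)
(219, 61) ((803.2604370117188, 219.21560668945312), (219.7129669189453, 123.71768188476562), 69.17733001708984)
```

View pics/a.png

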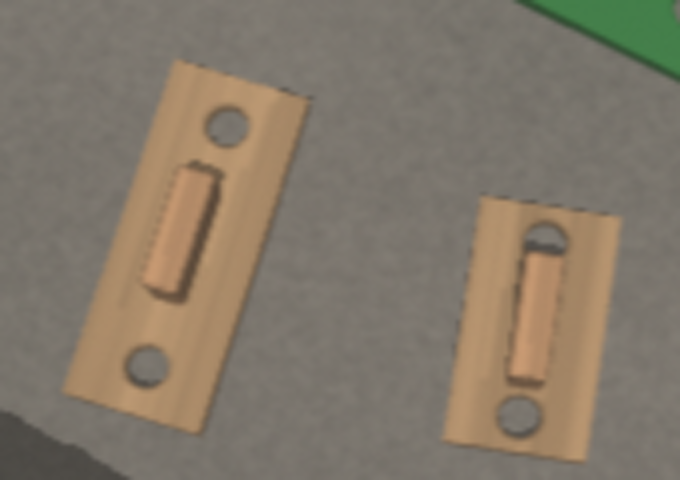

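View pics/b.png

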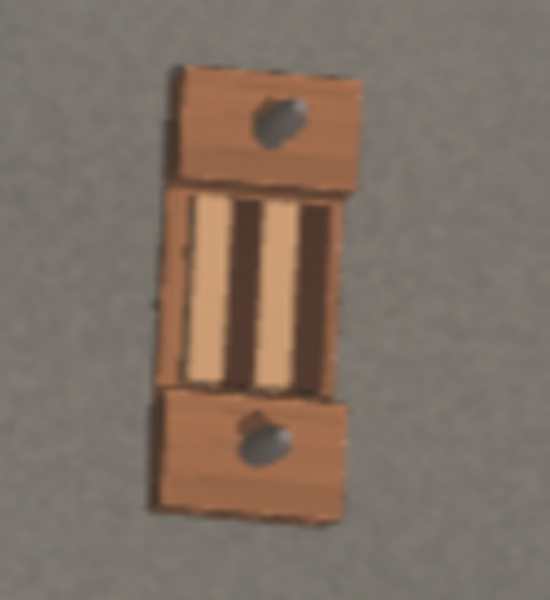

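Run:
```python
from h import *
d=get_image("top"); s=get_image("scene")
im=d["color"];sc=s["color"]
c=ray(d,[(406,138.2),(442.2,141),(438.6,229.8),(402,227)],.03)[:,:2]; print(c.round(4).tolist(),c.mean(0), cv2.minAreaRect((c*1000).astype(np.float32)))
t=ray(d,[(430,145.2),(427.4,211.4)],.075)[:,:2]; v=t[0]-t[1]; print("tips",t.round(4).tolist(),t.mean(0),np.linalg.norm(v),np.degrees(np.arctan2(v[1],v[0])))
h=ray(d,[(170+227/4,120+126/4),(170+147/4,120+366/4)],.0125)[:,:2]; v=h[0]-h[1]; print("holes",h.round(4).tolist(),h.mean(0),np.linalg.norm(v),np.degrees(np.arctan2(v[1],v[0])))
b=ray(d,[(170+190/4,120+164/4),(170+216/4,120+172/4),(170+178/4,120+294/4),(170+149/4,120+286/4)],.06)[:,:2];print("bar",b.mean(0),cv2.minAreaRect((b*1000).astype(np.float32)))
cv2.imwrite("pics/s1.png",cv2.resize(sc[195:285,105:195],None,fx=6,fy=6,interpolation=2)[:,:,::-1])
cv2.imwrite("pics/s2.png",cv2.resize(sc[205:305,295:375],None,fx=6,fy=6,interpolation=2)[:,:,::-1])
```

```text
[[0.6176, -0.21], [0.6122, -0.2913], [0.4117, -0.2768], [0.4169, -0.1967]] [ 0.51458807 -0.24370978] ((514.5345458984375, -243.9938507080078), (81.44225311279297, 201.19512939453125), 86.18896484375)
tips [[0.5895, -0.2499], [0.4456, -0.2402]] [ 0.51757068 -0.24502775] 0.14426132333231848 -3.8771561583525873
holes [[0.5862, 0.1934], [0.4483, 0.2343]] [0.51723901 0.21384552] 0.1438796188122028 -16.504824666439795
bar [0.51663279 0.21024303] ((516.4246826171875, 209.93795776367188), (16.221643447875977, 70.25995635986328), 73.4451904296875)
```

View pics/s1.png

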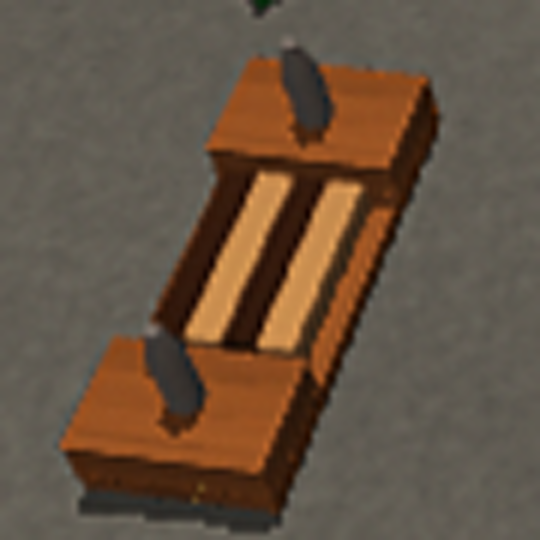

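View pics/s2.png

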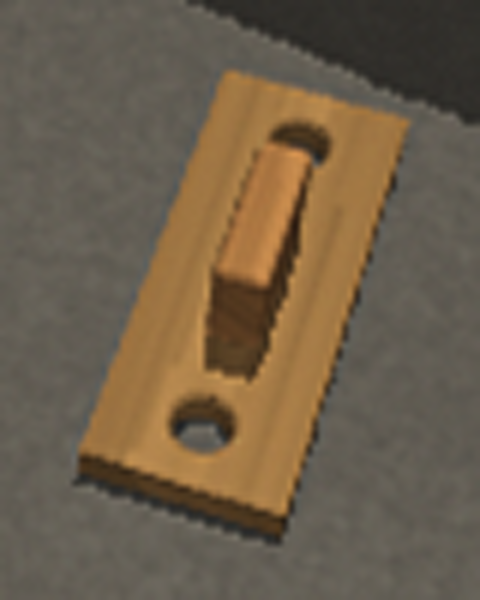

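Run:
```python
from h import *
s=get_image("scene"); f=lambda L,o:[(o[0]+a/6-.4,o[1]+b/6-.4) for a,b in L]
c=ray(s,f([(248,60),(430,78),(264,472),(63,446)],(105,195)),.03)[:,:2]; print(c.mean(0),cv2.minAreaRect((c*1000).astype(np.float32)))
t=ray(s,f([(289,44),(153,330)],(105,195)),.075)[:,:2]; v=t[0]-t[1]; print("tips",t.mean(0),np.linalg.norm(v),np.degrees(np.arctan2(v[1],v[0])))
c=ray(s,f([(228,72),(409,122),(284,520),(80,462)],(295,205)),.015)[:,:2]; print(c.mean(0),cv2.minAreaRect((c*1000).astype(np.float32)))
b=ray(s,f([(263,144),(312,155),(270,283),(213,270)],(295,205)),.06)[:,:2]; print("bar",b.mean(0),cv2.minAreaRect((b*1000).astype(np.float32)))
# move
S=read_state(); p=S["ee_pos"]; y=np.radians(S["orientation"][2])
R=cv2.Rodrigues(np.array([0,0,y]))[0]@np.diag([1,-1,-1])
g=np.array([.517,.213,.15]); print("tool shift",R.T@(g-p))
```

```text
[ 0.5187675  -0.24123414] ((518.482177734375, -241.5763397216797), (80.92178344726562, 197.95066833496094), 85.72724914550781)
tips [ 0.51813266 -0.24209727] 0.14333992215801458 175.80274340342518
[0.52119499 0.21591286] ((521.8663940429688, 215.61468505859375), (78.4515609741211, 203.0180206298828), 73.52311706542969)
bar [0.52023454 0.21571519] ((520.1578369140625, 215.14944458007812), (21.63062286376953, 65.8459243774414), 74.12635803222656)
tool shift [-0.36879184 -0.12963568  0.05903689]
```

```bash
python3 -m handwheel '[{"x":-0.01,"y":-0.01,"yaw":4},{"x":-0.03,"y":-0.03,"yaw":10},{"x":-0.055,"y":-0.06,"yaw":17},{"x":-0.08,"y":-0.085,"yaw":24},{"x":-0.105,"y":-0.115,"yaw":31},{"x":-0.13,"y":-0.14,"yaw":38},{"x":-0.155,"y":-0.17,"yaw":45},{"x":-0.18,"y":-0.195,"yaw":52},{"x":-0.205,"y":-0.22,"yaw":59},{"x":-0.23,"y":-0.25,"yaw":66},{"x":-0.25,"y":-0.27,"yaw":73},{"x":-0.26,"y":-0.28,"yaw":80}]' 0.0854
cat >> h.py <<'E'
def go(g,yaw):
    S=read_state(); p=S["ee_pos"]; o=np.radians(S["orientation"])
    from scipy.spatial.transform import Rotation as Ro
    R=Ro.from_euler("xyz",o).as_matrix()
    print("t",round(S["time"],2),"pos",p.round(4),"ori",np.degrees(o).round(2),"q",S["qpos"].round(1),"F",S["wrist_force"].round(1),"w",S["gripper_width"].round(4))
    print("tool shift",(R.T@(np.array(g)-p)).round(4),"tool yaw",round((np.degrees(o[2])-yaw+180)%360-180,2))
E
python3 -c "
from h import *
go([.4575,-.239,.205],-4)"
```

```text
invalid input
Traceback (most recent call last):
  File "h.py", line 13, in go
    print("t",round(S["time"],2),"pos",p.round(4),"ori",np.degrees(o).round(2),"q",S["qpos"].round(1),"F",S["wrist_force"].round(1),"w",S["gripper_width"].round(4))
                                                                                                                                        ^^^^^^^^^^^^^^^^^^^^^^^^
AttributeError: 'float' object has no attribute 'round'
```

```bash
sed -i 's/S\["gripper_width"\].round(4)/round(S["gripper_width"],4)/' h.py
python3 -m handwheel '[{"x":-0.01,"y":-0.01,"z":0,"yaw":4},{"x":-0.03,"y":-0.03,"z":0,"yaw":10},{"x":-0.055,"y":-0.06,"z":0,"yaw":17},{"x":-0.08,"y":-0.085,"z":0,"yaw":24},{"x":-0.105,"y":-0.115,"z":0,"yaw":31},{"x":-0.13,"y":-0.14,"z":0,"yaw":38},{"x":-0.155,"y":-0.17,"z":0,"yaw":45},{"x":-0.18,"y":-0.195,"z":0,"yaw":52},{"x":-0.205,"y":-0.22,"z":0,"yaw":59},{"x":-0.23,"y":-0.25,"z":0,"yaw":66},{"x":-0.25,"y":-0.27,"z":0,"yaw":73},{"x":-0.26,"y":-0.28,"z":0,"yaw":80}]'
python3 -c "
from h import *
go([.4575,-.239,.205],-4)"
```

```text
time: 1.35
ee_pos: [0.3532, 0.1239, 0.2094]
orientation: [179.9, 0.0, 73.2]
wrist_force: [-0.2, 1.2, -0.0]
gripper_width: 0.0857
t 1.35 pos [0.3532 0.1239 0.2094] ori [1.7995e+02 1.0000e-02 7.3190e+01] q [ 19.4 -18.8 -11.4  97.4  -0.  126.2] F [-0.2  1.2 -0. ] w 0.0857
tool shift [-0.3172  0.2048  0.0047] tool yaw 77.19
```

```bash
python3 -c "
from h import *
go([.577,-.247,.205],176)"
```

```text
t 1.35 pos [0.3532 0.1239 0.2094] ori [1.7995e+02 1.0000e-02 7.3190e+01] q [ 19.4 -18.8 -11.4  97.4  -0.  126.2] F [-0.2  1.2 -0. ] w 0.0857
tool shift [-0.2903  0.3215  0.0048] tool yaw -102.81
```

```bash
python3 -m handwheel '[{"x":-0.01,"y":0.01,"z":0,"yaw":-4},{"x":-0.03,"y":0.03,"z":0,"yaw":-10},{"x":-0.055,"y":0.06,"z":0,"yaw":-17},{"x":-0.08,"y":0.09,"z":0,"yaw":-24},{"x":-0.105,"y":0.12,"z":0,"yaw":-31},{"x":-0.13,"y":0.145,"z":0,"yaw":-38},{"x":-0.155,"y":0.175,"z":0,"yaw":-45},{"x":-0.18,"y":0.2,"z":0,"yaw":-52},{"x":-0.205,"y":0.23,"z":0,"yaw":-59},{"x":-0.23,"y":0.26,"z":0,"yaw":-66},{"x":-0.255,"y":0.285,"z":0,"yaw":-73},{"x":-0.28,"y":0.31,"z":0,"yaw":-80}]'
python3 -c "
from h import *
go([.577,-.247,.205],176)"
```

```text
time: 2.35
ee_pos: [0.5696, -0.2359, 0.2093]
orientation: [-180.0, 0.0, 150.4]
wrist_force: [-0.3, 0.9, 0.4]
gripper_width: 0.0854
t 2.35 pos [ 0.5696 -0.2359  0.2093] ori [-1.8000e+02  4.0000e-02  1.5044e+02] q [-22.5  14.4  20.8  96.4  -0.    7.1] F [-0.3  0.9  0.4] w 0.0854
tool shift [-0.0119 -0.006   0.0043] tool yaw -25.56
```

```bash
python3 -m handwheel '[{"x":-0.006,"y":-0.003,"z":0.004,"yaw":-7},{"x":-0.012,"y":-0.006,"z":0.004,"yaw":-14},{"x":-0.012,"y":-0.006,"z":0.004,"yaw":-20},{"x":-0.012,"y":-0.006,"z":0.004,"yaw":-25.5},{"x":-0.012,"y":-0.006,"z":0.004,"yaw":-25.5},{"x":-0.012,"y":-0.006,"z":0.004,"yaw":-25.5}]'
python3 - <<'E'
from h import *
d=get_image("wrist"); cv2.imwrite("pics/w1.png",d["color"][:,:,::-1])
go([.577,-.247,.205],176); print(d["extrinsics"].round(4).tolist())
print(proj(d,[[.5175,-.243,.03]]))
E
```

```text
time: 2.85
ee_pos: [0.5771, -0.247, 0.2052]
orientation: [-180.0, 0.0, 175.8]
wrist_force: [0.4, -0.2, 1.0]
gripper_width: 0.0853
t 2.9 pos [ 0.5771 -0.2469  0.2053] ori [-1.7998e+02  4.0000e-02  1.7575e+02] q [-23.2  16.   22.3  96.3  -0.  -18.9] F [-0.1  0.8  0.2] w 0.0852
tool shift [ 0.0001 -0.0001  0.0003] tool yaw -0.25
[[0.0746, 0.958, 0.277, 0.5062], [0.9972, -0.0717, -0.0207, -0.2417], [0.0, 0.2777, -0.9607, 0.37], [0.0, 0.0, 0.0, 1.0]]
[[279.77607686 128.76540668]]
```

View pics/w1.png

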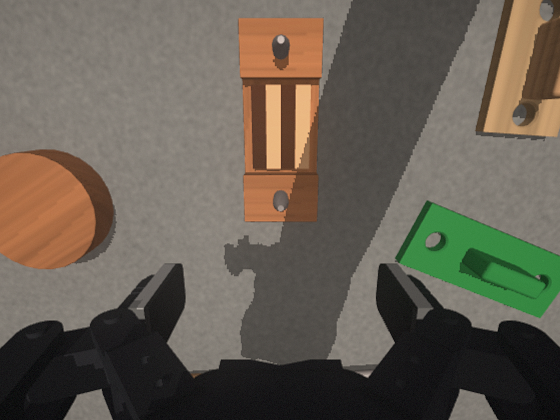

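Run:
```python
import cv2
a=cv2.imread("pics/w1.png")
cv2.imwrite("pics/w1a.png",cv2.resize(a[10:85,230:330],None,fx=8,fy=8,interpolation=2))
cv2.imwrite("pics/w1b.png",cv2.resize(a[165:230,230:330],None,fx=8,fy=8,interpolation=2))
```

```text
(no output)
```

View pics/w1a.png

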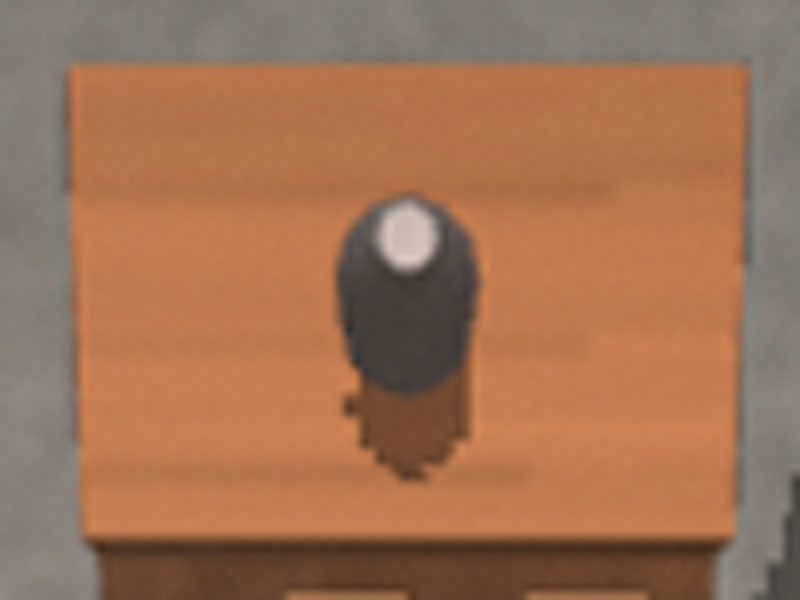

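View pics/w1b.png

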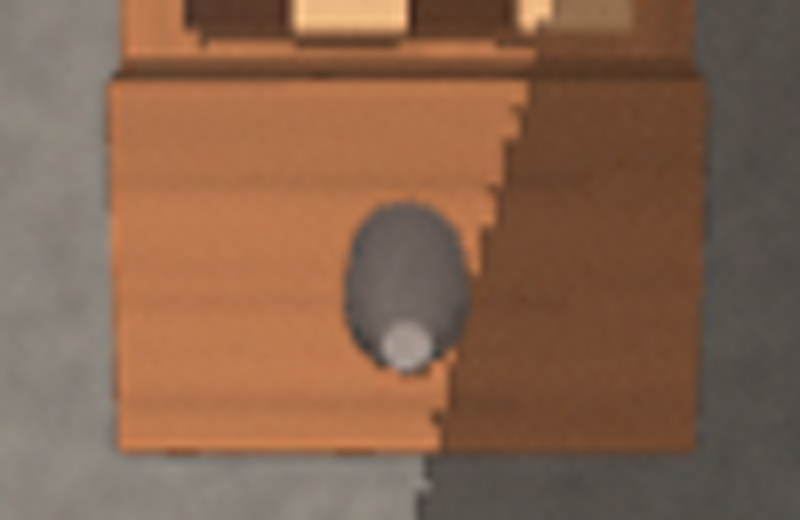

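Run:
```python
from h import *
d=get_image("wrist")
f=lambda L,o:[(o[0]+a/8-.44,o[1]+b/8-.44) for a,b in L]
t=ray(d,f([(407,237)],(230,10))+f([(406,346)],(230,165)),.075)[:,:2]; v=t[1]-t[0]; print("tips",t.mean(0),np.linalg.norm(v),np.degrees(np.arctan2(v[1],v[0])))
c=ray(d,f([(68,66),(748,66)],(230,10))+f([(698,453),(119,453)],(230,165)),.03)[:,:2]; print(c.mean(0),cv2.minAreaRect((c*1000).astype(np.float32)))
b=c
v1=c[3]-c[0];v2=c[2]-c[1];print([np.degrees(np.arctan2(v[1],v[0])) for v in(v1,v2)])
x=np.array([np.cos(np.radians(163.5)),np.sin(np.radians(163.5))])
g=np.array([.519,.2148])-.06*x; print(g)
go([*g,.205],163.5)
```

```text
tips [ 0.51659834 -0.24226385] 0.14392429390083805 -4.329894281375322
[ 0.51687072 -0.24203534] ((516.8753051757812, -241.97271728515625), (79.82194519042969, 199.17218017578125), 85.7070083618164)
[np.float64(-4.342634175118386), np.float64(-4.171104997886476)]
[0.57652918 0.19775908]
t 2.95 pos [ 0.5771 -0.2469  0.2054] ori [-1.7998e+02  4.0000e-02  1.7577e+02] q [-23.2  16.   22.3  96.3  -0.  -18.9] F [-0.4 -0.7  0.7] w 0.0858
tool shift [3.330e-02 4.434e-01 2.000e-04] tool yaw 12.27
```

```bash
python3 -m handwheel '[{"x":0,"y":0.015,"z":0,"yaw":1},{"x":0,"y":0.045,"z":0,"yaw":2},{"x":0.005,"y":0.085,"z":0,"yaw":3},{"x":0.01,"y":0.125,"z":0,"yaw":4},{"x":0.015,"y":0.165,"z":0,"yaw":5},{"x":0.015,"y":0.205,"z":0,"yaw":6},{"x":0.02,"y":0.245,"z":0,"yaw":7},{"x":0.02,"y":0.285,"z":0,"yaw":8},{"x":0.025,"y":0.325,"z":0,"yaw":9},{"x":0.03,"y":0.365,"z":0,"yaw":10},{"x":0.033,"y":0.405,"z":0,"yaw":11},{"x":0.033,"y":0.435,"z":0,"yaw":12}]'
python3 -m handwheel '[{"x":0,"y":0.01,"z":0,"yaw":0},{"x":0,"y":0.01,"z":0,"yaw":0.3},{"x":0,"y":0.01,"z":0,"yaw":0.3},{"x":0,"y":0.01,"z":0,"yaw":0.3}]'
python3 - <<'E'
from h import *
d=get_image("wrist"); cv2.imwrite("pics/w2.png",d["color"][:,:,::-1])
go([.5765,.1978,.205],163.5)
E
```

```text
time: 3.95
ee_pos: [0.5753, 0.1925, 0.2056]
orientation: [180.0, 0.1, 163.7]
wrist_force: [0.4, -0.4, -0.2]
gripper_width: 0.0853
time: 4.28
ee_pos: [0.5782, 0.2011, 0.2057]
orientation: [180.0, 0.1, 163.3]
wrist_force: [-0.2, -0.7, -0.3]
gripper_width: 0.0855
t 4.33 pos [0.5783 0.2008 0.2058] ori [1.7998e+02 8.0000e-02 1.6329e+02] q [19.2 13.7 19.5 95.8 -0.  35.9] F [-0.5  0.   0.3] w 0.0857
tool shift [ 0.0008 -0.0034  0.0008] tool yaw -0.21
```

View pics/w2.png

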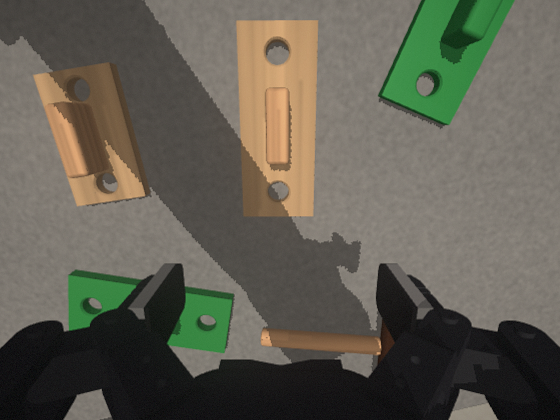

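Run:
```python
import cv2
a=cv2.imread("pics/w2.png")
cv2.imwrite("pics/w2a.png",cv2.resize(a[12:102,228:328],None,fx=6,fy=6,interpolation=2))
cv2.imwrite("pics/w2b.png",cv2.resize(a[130:225,228:328],None,fx=6,fy=6,interpolation=2))
```

```text
(no output)
```

View pics/w2a.png

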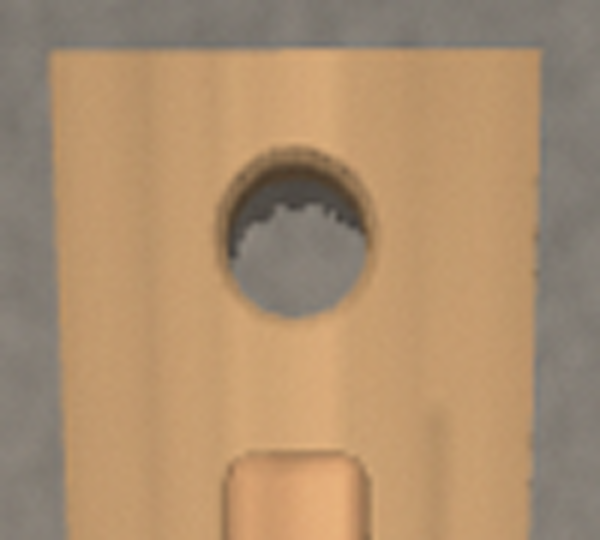

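View pics/w2b.png

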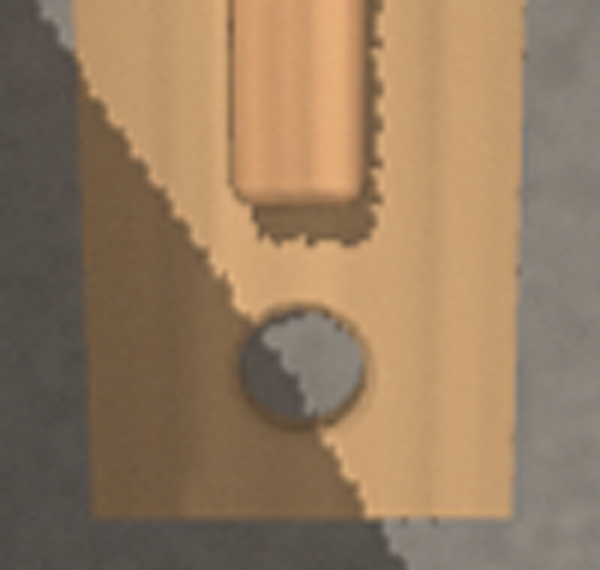

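Run:
```python
from h import *
d=get_image("wrist")
f=lambda L,o:[(o[0]+a/6-.42,o[1]+b/6-.42) for a,b in L]
t=ray(d,f([(297,234)],(228,12))+f([(303,368)],(228,130)),.015)[:,:2]; v=t[1]-t[0]; print("holes",t.mean(0),np.linalg.norm(v),np.degrees(np.arctan2(v[1],v[0])))
c=ray(d,f([(50,48),(542,48)],(228,12))+f([(514,520),(92,520)],(228,130)),.015)[:,:2]; print(c.mean(0),cv2.minAreaRect((c*1000).astype(np.float32)))
b=ray(d,f([(226,452),(370,452)],(228,12))+f([(366,204),(231,204)],(228,130)),.06)[:,:2]; print("bar",b.mean(0),cv2.minAreaRect((b*1000).astype(np.float32)))
go([*((t.mean(0)+c.mean(0))/2),.06],163.5)
```

```text
holes [0.5170681  0.21642651] 0.14343679862335643 -16.458971422174244
[0.5181086  0.21604408] ((518.1752319335938, 216.22048950195312), (80.74313354492188, 200.8831329345703), 73.35942840576172)
bar [0.51750296 0.21629614] ((517.5028686523438, 216.30068969726562), (21.557464599609375, 68.81864929199219), 73.17444610595703)
t 4.38 pos [0.5783 0.2008 0.2059] ori [1.7997e+02 8.0000e-02 1.6328e+02] q [19.2 13.6 19.5 95.8 -0.  35.9] F [-0.3 -0.2 -1. ] w 0.0854
tool shift [ 0.0628 -0.0027  0.1458] tool yaw -0.22
```

```bash
python3 -m handwheel '[{"x":0.02,"y":-0.001,"z":0,"yaw":0},{"x":0.045,"y":-0.002,"z":0.01,"yaw":-0.2},{"x":0.06,"y":-0.0025,"z":0.03,"yaw":-0.2},{"x":0.0625,"y":-0.0025,"z":0.055,"yaw":-0.2},{"x":0.0625,"y":-0.0025,"z":0.08,"yaw":-0.2},{"x":0.0625,"y":-0.0025,"z":0.1,"yaw":-0.2},{"x":0.0625,"y":-0.0025,"z":0.11,"yaw":-0.2},{"x":0.0625,"y":-0.0025,"z":0.11,"yaw":-0.2}]'
python3 -c "
from h import *
go([.5175,.2163,.026],163.45)"
```

```text
time: 5.05
ee_pos: [0.5169, 0.215, 0.0937]
orientation: [-179.9, -0.1, 163.4]
wrist_force: [0.6, -0.1, 0.2]
gripper_width: 0.0852
t 5.05 pos [0.5169 0.215  0.0937] ori [-1.7991e+02 -6.0000e-02  1.6340e+02] q [22.6  5.7 -1.9 82.5 -0.  39.2] F [ 0.6 -0.1  0.2] w 0.0852
tool shift [-0.0003  0.0015  0.0677] tool yaw -0.05
```

```bash
python3 -m handwheel '[{"x":0,"y":0.0015,"z":0.015,"yaw":0},{"x":0,"y":0.0015,"z":0.035,"yaw":0},{"x":0,"y":0.0015,"z":0.052,"yaw":0},{"x":0,"y":0.0015,"z":0.062,"yaw":0},{"x":0,"y":0.0015,"z":0.067,"yaw":0},{"x":0,"y":0.0015,"z":0.067,"yaw":0},{"x":0,"y":0.0015,"z":0.067,"yaw":0}]'
python3 -c "
from h import *
go([.5175,.2163,.026],163.45)"
```

```text
time: 5.63
ee_pos: [0.5179, 0.2164, 0.0279]
orientation: [-179.9, -0.0, 163.4]
wrist_force: [-0.0, -0.4, 0.3]
gripper_width: 0.0855
t 5.63 pos [0.5179 0.2164 0.0279] ori [-1.7995e+02 -1.0000e-02  1.6338e+02] q [22.7  6.9 -7.9 75.2 -0.  39.3] F [-0.  -0.4  0.3] w 0.0855
tool shift [ 0.0003 -0.0002  0.0019] tool yaw -0.07
```

```bash
python3 -m handwheel '[{"x":0,"y":0,"z":0,"yaw":0},{"x":0,"y":0,"z":0,"yaw":0},{"x":0,"y":0,"z":0,"yaw":0},{"x":0,"y":0,"z":0,"yaw":0},{"x":0,"y":0,"z":0,"yaw":0},{"x":0,"y":0,"z":0,"yaw":0},{"x":0,"y":0,"z":0,"yaw":0},{"x":0,"y":0,"z":0,"yaw":0}]' 0.0 70
python3 -m handwheel '[{"x":0,"y":0,"z":0,"yaw":0},{"x":0,"y":0,"z":0,"yaw":0},{"x":0,"y":0,"z":0,"yaw":0}]'
python3 -c "
from h import *
go([.5167,-.2422,.2],175.75)"
```

```text
time: 6.3
ee_pos: [0.5179, 0.2162, 0.0282]
orientation: [-179.9, 0.0, 163.4]
wrist_force: [-1.5, -2.8, 6.1]
gripper_width: 0.0197
time: 6.55
ee_pos: [0.5179, 0.2162, 0.0283]
orientation: [-179.9, 0.0, 163.4]
wrist_force: [-0.0, -1.8, 3.2]
gripper_width: 0.0196
t 6.55 pos [0.5179 0.2162 0.0283] ori [-1.7994e+02  1.0000e-02  1.6337e+02] q [22.7  6.9 -7.9 75.3 -0.1 39.3] F [-0.  -1.8  3.2] w 0.0196
tool shift [-0.1301 -0.4398 -0.1713] tool yaw -12.38
```

```bash
python3 -m handwheel '[{"x":0,"y":0,"z":-0.003,"yaw":0},{"x":0,"y":0,"z":-0.01,"yaw":0},{"x":0,"y":0,"z":-0.025,"yaw":0},{"x":0,"y":0,"z":-0.045,"yaw":0},{"x":0,"y":0,"z":-0.065,"yaw":0},{"x":0,"y":0,"z":-0.085,"yaw":0},{"x":0,"y":0,"z":-0.105,"yaw":0},{"x":0,"y":0,"z":-0.12,"yaw":0},{"x":0,"y":0,"z":-0.128,"yaw":0},{"x":0,"y":0,"z":-0.13,"yaw":0},{"x":0,"y":0,"z":-0.13,"yaw":0}]'
python3 - <<'E'
from h import *
d=get_image("wrist"); cv2.imwrite("pics/w3.png",d["color"][:,:,::-1])
d=get_image("scene"); cv2.imwrite("pics/s3.png",d["color"][:,:,::-1])
go([.5167,-.2422,.155],175.75)
E
```

```text
time: 7.47
ee_pos: [0.518, 0.2165, 0.1582]
orientation: [-180.0, 0.0, 163.4]
wrist_force: [-0.4, -0.6, -3.5]
gripper_width: 0.0197
t 7.57 pos [0.5175 0.2162 0.157 ] ori [-1.7988e+02 -7.0000e-02  1.6338e+02] q [22.7  5.8  5.2 89.5 -0.1 39.3] F [ 0.6  0.6 -3.9] w 0.0198
tool shift [-0.1304 -0.4395  0.0028] tool yaw -12.37
```

View pics/w3.png

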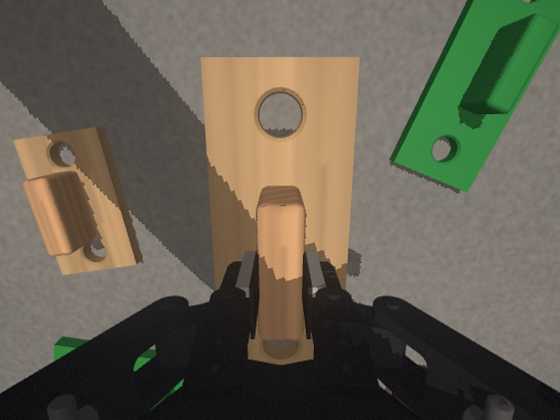

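View pics/s3.png

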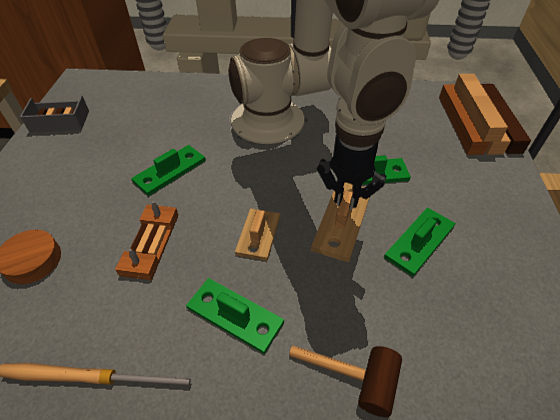

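Run:
```python
from h import *
d=get_image("wrist"); S=read_state(); p=S["ee_pos"]; y=np.radians(S["orientation"][2]); x=np.array([np.cos(y),np.sin(y)]); n=np.array([x[1],-x[0]])
P=ray(d,[(280.5,113),(201,57.5),(359,57)],p[2]-.0282+.015)[:,:2]-p[:2]
print(np.c_[P@x,P@n])
```

```text
[[ 7.30753752e-02  8.79007690e-05]
 [ 9.98793456e-02 -3.99565127e-02]
 [ 1.00033941e-01  3.96171171e-02]]
```

```bash
python3 -m handwheel '[{"x":-0.002,"y":-0.006,"z":0,"yaw":0},{"x":-0.006,"y":-0.02,"z":0,"yaw":-1},{"x":-0.013,"y":-0.045,"z":0,"yaw":-2},{"x":-0.023,"y":-0.078,"z":0,"yaw":-3},{"x":-0.033,"y":-0.112,"z":0,"yaw":-4},{"x":-0.044,"y":-0.148,"z":0,"yaw":-5},{"x":-0.055,"y":-0.184,"z":0,"yaw":-6},{"x":-0.065,"y":-0.22,"z":0,"yaw":-7},{"x":-0.076,"y":-0.256,"z":0,"yaw":-8},{"x":-0.087,"y":-0.292,"z":0,"yaw":-9},{"x":-0.097,"y":-0.325,"z":0,"yaw":-10},{"x":-0.105,"y":-0.355,"z":0,"yaw":-11}]'
python3 -c "
from h import *
go([.5167,-.2422,.155],175.75)"
```

```text
time: 8.62
ee_pos: [0.5156, -0.1565, 0.1569]
orientation: [-179.9, -0.2, 174.4]
wrist_force: [0.4, -1.0, -3.8]
gripper_width: 0.0199
t 8.62 pos [ 0.5156 -0.1565  0.1569] ori [-1.7988e+02 -1.5000e-01  1.7437e+02] q [-16.8   2.8   2.   89.3  -0.1 -11.2] F [ 0.4 -1.  -3.8] w 0.0199
tool shift [-0.0095 -0.0852  0.002 ] tool yaw -1.38
```

```bash
python3 -m handwheel '[{"x":-0.003,"y":-0.025,"z":0,"yaw":-0.3},{"x":-0.006,"y":-0.048,"z":0,"yaw":-0.7},{"x":-0.008,"y":-0.065,"z":0,"yaw":-1},{"x":-0.009,"y":-0.077,"z":0,"yaw":-1.4},{"x":-0.0095,"y":-0.083,"z":0,"yaw":-1.4},{"x":-0.0095,"y":-0.085,"z":0,"yaw":-1.4},{"x":-0.0095,"y":-0.085,"z":0,"yaw":-1.4},{"x":-0.0095,"y":-0.085,"z":0,"yaw":-1.4},{"x":-0.0095,"y":-0.085,"z":0,"yaw":-1.4}]'
python3 - <<'E'
from h import *
d=get_image("wrist"); cv2.imwrite("pics/w4.png",d["color"][:,:,::-1])
go([.5167,-.2422,.155],175.75)
E
```

```text
time: 9.37
ee_pos: [0.5168, -0.2413, 0.1571]
orientation: [-179.9, -0.2, 175.8]
wrist_force: [-0.1, -0.1, -3.6]
gripper_width: 0.0197
t 9.42 pos [ 0.5168 -0.2413  0.1571] ori [-1.7989e+02 -1.5000e-01  1.7583e+02] q [-24.9   7.1   6.6  89.6  -0.2 -20.8] F [ 0.2 -0.3 -2.8] w 0.0201
tool shift [ 0.     -0.0009  0.0021] tool yaw 0.08
```

View pics/w4.png

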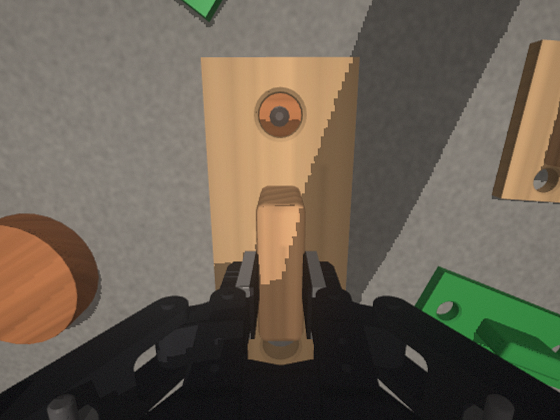

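```bash
python3 -m handwheel '[{"x":0,"y":-0.001,"z":0.005,"yaw":0},{"x":0,"y":-0.001,"z":0.015,"yaw":0},{"x":0,"y":-0.001,"z":0.026,"yaw":0},{"x":0,"y":-0.001,"z":0.034,"yaw":0},{"x":0,"y":-0.001,"z":0.04,"yaw":0},{"x":0,"y":-0.001,"z":0.042,"yaw":0},{"x":0,"y":-0.001,"z":0.042,"yaw":0},{"x":0,"y":-0.001,"z":0.042,"yaw":0}]'
python3 - <<'E'
from h import *
d=get_image("wrist"); cv2.imwrite("pics/w5.png",d["color"][:,:,::-1])
cv2.imwrite("pics/w5a.png",cv2.resize(d["color"][60:160,230:330],None,fx=5,fy=5,interpolation=2)[:,:,::-1])
go([.5167,-.2422,.0583],175.75)
S=read_state(); p=S["ee_pos"]; y=np.radians(175.75); x=np.array([np.cos(y),np.sin(y),0])
J=np.array([.5167,-.2422,0])+.072*x
print(proj(d,[J+[0,0,.075], np.r_[p[:2],p[2]-.0132]+.072*x,np.r_[p[:2],p[2]-.0282]+.072*x]))
E
```

```text
time: 10.08
ee_pos: [0.5167, -0.2424, 0.1152]
orientation: [-179.9, -0.1, 175.8]
wrist_force: [0.1, 0.0, -3.0]
gripper_width: 0.0196
t 10.13 pos [ 0.5168 -0.2424  0.1155] ori [-1.7988e+02 -1.2000e-01  1.7582e+02] q [-25.    7.    1.9  85.   -0.2 -20.9] F [ 0.2  0.3 -2.7] w 0.0199
tool shift [0.     0.0003 0.0572] tool yaw 0.07
[[280.65300319 115.76376152]
 [280.2001078  115.62549669]
 [280.24443771 115.82796616]]
```

View pics/w5a.png

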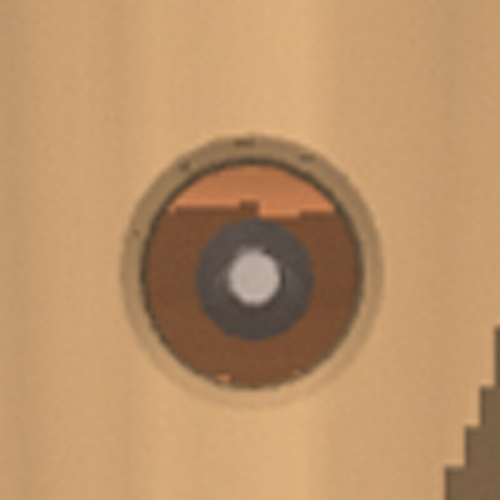

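```bash
python3 -m handwheel '[{"x":0,"y":0,"z":0.003,"yaw":0},{"x":0,"y":0,"z":0.008,"yaw":0},{"x":0,"y":0,"z":0.013,"yaw":0},{"x":0,"y":0,"z":0.018,"yaw":0},{"x":0,"y":0,"z":0.023,"yaw":0},{"x":0,"y":0,"z":0.028,"yaw":0},{"x":0,"y":0,"z":0.033,"yaw":0},{"x":0,"y":0,"z":0.038,"yaw":0},{"x":0,"y":0,"z":0.042,"yaw":0},{"x":0,"y":0,"z":0.045,"yaw":0},{"x":0,"y":0,"z":0.046,"yaw":0},{"x":0,"y":0,"z":0.046,"yaw":0}]'
python3 -c "
from h import *
go([.5167,-.2422,.0583],175.75)"
```

```text
time: 11.13
ee_pos: [0.5166, -0.2425, 0.0693]
orientation: [-179.9, -0.1, 175.8]
wrist_force: [0.5, -0.5, -3.4]
gripper_width: 0.0199
t 11.13 pos [ 0.5166 -0.2425  0.0693] ori [-1.7989e+02 -1.3000e-01  1.7582e+02] q [-25.1   7.4  -2.7  79.9  -0.2 -20.9] F [ 0.5 -0.5 -3.4] w 0.0199
tool shift [-0.0001  0.0003  0.011 ] tool yaw 0.07
```

No contact so far (force equals the plate's weight). The last 11 mm go slowly.

```bash
python3 -m handwheel '[{"x":0,"y":0,"z":0.002,"yaw":0},{"x":0,"y":0,"z":0.004,"yaw":0},{"x":0,"y":0,"z":0.006,"yaw":0},{"x":0,"y":0,"z":0.0075,"yaw":0},{"x":0,"y":0,"z":0.0085,"yaw":0},{"x":0,"y":0,"z":0.0095,"yaw":0},{"x":0,"y":0,"z":0.01,"yaw":0},{"x":0,"y":0,"z":0.0105,"yaw":0},{"x":0,"y":0,"z":0.011,"yaw":0},{"x":0,"y":0,"z":0.011,"yaw":0},{"x":0,"y":0,"z":0.011,"yaw":0}]'
python3 -c "
from h import *
go([.5167,-.2422,.0583],175.75)"
```

```text
time: 12.05
ee_pos: [0.5166, -0.2426, 0.0584]
orientation: [-179.9, -0.1, 175.8]
wrist_force: [-0.8, -0.9, -2.0]
gripper_width: 0.02
t 12.05 pos [ 0.5166 -0.2426  0.0584] ori [-1.7988e+02 -1.3000e-01  1.7582e+02] q [-25.1   7.6  -3.7  78.7  -0.2 -20.9] F [-0.8 -0.9 -2. ] w 0.02
tool shift [-0.0001  0.0004  0.0001] tool yaw 0.07
```

```bash
python3 -m handwheel '[{"x":0,"y":0,"z":0.0005,"yaw":0},{"x":0,"y":0,"z":0.001,"yaw":0},{"x":0,"y":0,"z":0.001,"yaw":0},{"x":0,"y":0,"z":0.001,"yaw":0}]'
python3 -c "
from h import *
go([.5167,-.2422,.0583],175.75)"
```

```text
time: 12.38
ee_pos: [0.5166, -0.2428, 0.0582]
orientation: [-179.8, -0.1, 175.8]
wrist_force: [-4.0, -0.4, 4.9]
gripper_width: 0.0197
t 12.38 pos [ 0.5166 -0.2428  0.0582] ori [-1.7985e+02 -9.0000e-02  1.7581e+02] q [-25.1   7.6  -3.8  78.7  -0.2 -20.9] F [-4.  -0.4  4.9] w 0.0197
tool shift [-0.      0.0006 -0.0001] tool yaw 0.06
```

```bash
python3 -m handwheel '[{"x":0,"y":0,"z":0,"yaw":0},{"x":0,"y":0,"z":0,"yaw":0},{"x":0,"y":0,"z":0,"yaw":0},{"x":0,"y":0,"z":0,"yaw":0},{"x":0,"y":0,"z":0,"yaw":0},{"x":0,"y":0,"z":0,"yaw":0},{"x":0,"y":0,"z":0,"yaw":0}]' 0.07
python3 -c "
from h import *
go([.5167,-.2422,.2],175.75)"
```

```text
time: 12.97
ee_pos: [0.5166, -0.2428, 0.0582]
orientation: [-179.8, -0.1, 175.8]
wrist_force: [0.8, -0.0, -0.0]
gripper_width: 0.0699
t 12.97 pos [ 0.5166 -0.2428  0.0582] ori [-1.7985e+02 -9.0000e-02  1.7582e+02] q [-25.1   7.6  -3.8  78.7  -0.2 -20.9] F [ 0.8 -0.  -0. ] w 0.0699
tool shift [ 0.0002  0.0002 -0.1418] tool yaw 0.07
```

```bash
python3 -m handwheel '[{"x":0,"y":0,"z":-0.005,"yaw":0},{"x":0,"y":0,"z":-0.015,"yaw":0},{"x":0,"y":0,"z":-0.03,"yaw":0},{"x":0,"y":0,"z":-0.05,"yaw":0},{"x":0,"y":0,"z":-0.075,"yaw":0},{"x":-0.01,"y":0,"z":-0.1,"yaw":0},{"x":-0.03,"y":0,"z":-0.125,"yaw":0},{"x":-0.045,"y":0,"z":-0.14,"yaw":0},{"x":-0.055,"y":0,"z":-0.147,"yaw":0},{"x":-0.06,"y":0,"z":-0.147,"yaw":0},{"x":-0.06,"y":0,"z":-0.147,"yaw":0}]'
python3 - <<'E'
from h import *
d=get_image("wrist"); cv2.imwrite("pics/w6.png",d["color"][:,:,::-1])
d=get_image("scene"); cv2.imwrite("pics/s6.png",cv2.resize(d["color"][180:300,80:240],None,fx=5,fy=5,interpolation=2)[:,:,::-1])
go([.5765,-.242,.205],175.75)
E
```

```text
time: 13.88
ee_pos: [0.5775, -0.2468, 0.2052]
orientation: [-179.8, -0.1, 175.8]
wrist_force: [-0.1, -0.3, -1.5]
gripper_width: 0.07
t 13.98 pos [ 0.5762 -0.2466  0.2044] ori [-1.7987e+02 -1.7000e-01  1.7582e+02] q [-23.1  16.   22.2  96.3  -0.2 -18.9] F [-0.2  0.1  0.1] w 0.0701
tool shift [ 0.      0.0046 -0.0006] tool yaw 0.07
```

View pics/w6.png

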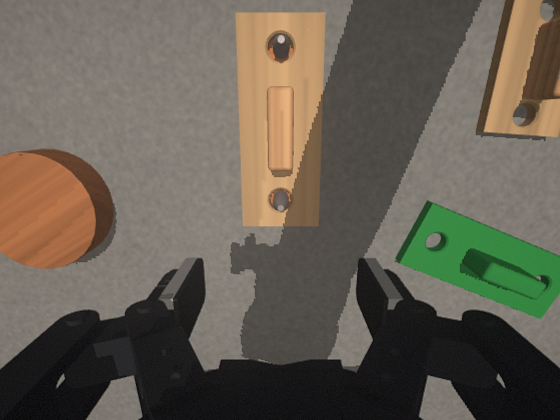

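View pics/s6.png

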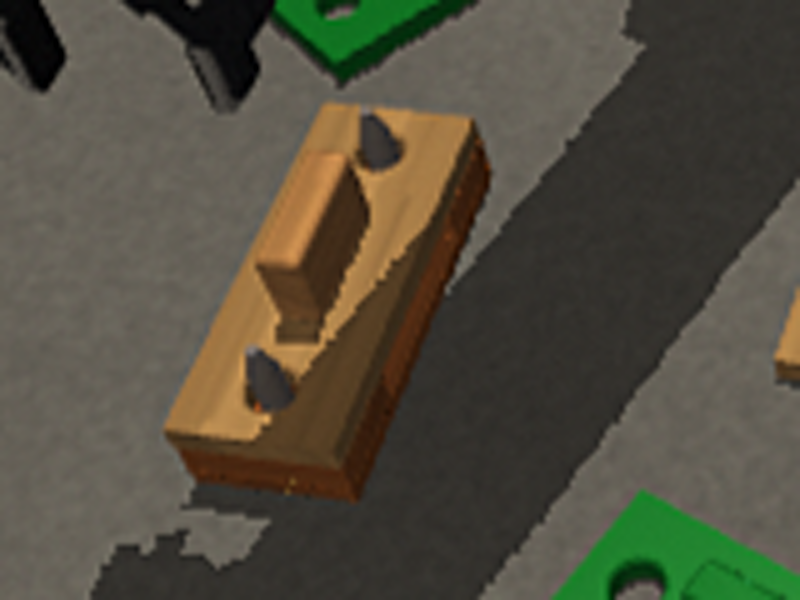

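Both pins stand through the holes, at wrist pixels (281,45) and (280,199). The plate lies flush on the blocks with no gap in the scene view, and the gripper is clear.

```bash
python3 -c "
from cell import *
print(close_job())"
```

```text
the job is handed in; nothing more can be done
None
```

The longer plywood plate is on the jig, with both pins through its holes. I let go of it and handed the job in at about 14 s of the 45 s allowed. `close_job()` gives no verdict.

- **Lowering:** I picked the plate up by its grip bar, and from the wrist image it hung level and centred. It met no resistance until the last millimetre.
- **Seating:** The plate stopped at the height I had worked out for fully home, within about 0.1 mm. I pressed it down lightly, to a wrist reading of about 5 N, before opening the fingers.
- **Last look:** The final pictures show both pins through the holes and the plate flush on the end blocks with no gap, with the gripper clear. I never touched the shorter plate.
- **What went wrong or disagreed:** My first move command was refused because I had left out the "z" values. My first swing turned the wrist the wrong way for the last joint's range, which I corrected before reaching for the plate. The top and scene cameras put the plate and the jig 2–4 mm apart from each other, so I used the wrist camera's positions instead.

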